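Put the plate rocker into third gear and start it

TASK

The plate rocker is stopped with its gear lever on the left-hand side of the H-shaped gate, in the first slot, the second or between them. With the fingertips only, push the lever to neutral if it is in a slot, across to the right-hand side of the gate and forward, away from you, fully home into the third slot (far right), and then press the round start key fully in and let it out again. Only push the lever, lightly: do not grip or force it; do not press start before the lever is home, nor the square stop key at all, and leave the reaction plate and everything else on the desk where it is.

Things in the scene. Friction and masses are not known exactly. Their poses are not given: they have to be found in the camera images.
- rocker: bench plate rocker: white housing 250 (x) x 340 (y) x 62 mm high, fixed on the desk. Origin: centre of its underside; x forward (away from the operator), y to the operator's left, z up. On its near side, at x = -71 mm: the gate module (104 x 104 mm, centre y = +85, top z = 83 mm) and a grey key pod (y -168 to +28, top z = 80 mm). Behind: the plate platform
- gate_centre (a point): centre of the H gate on the top of its steel plate; axes as rocker. Two fore-and-aft slots, 16 mm wide, centred 18 mm left and right of this point, reach 27 mm forward and back; one cross passage, 16 mm wide, joins them here. Slots: first far left, second near left, third far right, fourth near right. Steel between the slots stops the lever's 10 mm stem
- knob_centre (a point): centre of the black round knob (34 mm across) on the gear lever, 125 mm along the lever from its pivot, which lies 50 mm below gate_centre. It stands 75 mm above the plate when upright, about 59 mm in the end of a slot, and moves 42 mm to either side and 46 mm forward or back. Push it from the side with about 2 to 4 N; it stays where it is left
- gear_select (a joint): sideways tilt of the lever, rad: -0.345 = fully left (slots 1 and 2), 0 = middle, +0.345 = fully right (slots 3 and 4). Starts at the left
- gear_shift (a joint): fore-and-aft tilt of the lever, rad: +0.38 = fully forward, 0 = neutral, -0.38 = fully back. The lever crosses from left to right only within about 0.06 of 0; the rounded corners of the steel guide it in from up to about 0.1. Starts anywhere from the first slot through neutral to the second
- start_key_top (a point): centre of the top face of the round start key (26 mm across, grey, in a round dark collar 42 mm across and 12 mm high); pressed straight down, travel 5 mm, about 4 N; springs back. Top is 102 mm above the desk at rest
- start_key (a joint): travel of the start key, m: 0 = out, 0.005 = fully in
- stop_key_top (a point): centre of the top face of the square stop key (22 x 22 mm, grey, in a square dark bezel), 62 mm to the right of the start key; not to be pressed. Top is 95 mm above the desk
- stop_key (a joint): travel of the stop key, m: 0 = out, 0.004 = fully in
- reaction_plate: clear 12-well reaction plate with drops, 112 x 79 x 7 mm, lying loose on the right half of the rocker's platform (aluminium with rubber mat; x -8 to +122 mm in the rocker's frame, mat at z = 87, rim at 91 mm); origin at the centre of its underside; not to be moved
- reagent_a: dropper bottle with black cap, 33 x 33 x 80 mm, standing at the rocker's right; origin at the centre of its underside; bystander
- reagent_b: dropper bottle with green cap, 33 x 33 x 80 mm, standing at the rocker's right; origin at the centre of its underside; bystander
- vial_a: small vial with blue cap, 14 mm across, 42 mm high, in front of the rocker; origin at the centre of its underside; bystander
- vial_b: small vial with white cap, 14 mm across, 42 mm high, in front of the rocker; origin at the centre of its underside; bystander
- tube_cap: loose tube cap, 17 mm across, 20 mm high, in front of the rocker; origin at the centre of its underside; bystander
- marker: marker pen, 17 x 135 x 16 mm, lying near the front edge; origin at the centre of its underside; bystander

How it is judged:
On the way, in this order (a step that is already met when the one before it is completed fails the run):
1. the lever has crossed to the right-hand side of the gate (value of joint gear_select above 0.25 rad), for 0.1 s.
2. the lever is fully forward in the third slot (value of joint gear_select above 0.25 rad and value of joint gear_shift above 0.33 rad), for 0.2 s.
3. the start key is pressed fully in (value of joint start_key above 0.004 m), for 0.1 s.
At the end, for the whole second after the job is handed in: The lever stands in the third slot (tilted over 0.25 rad right and over 0.33 of 0.38 rad forward); the start key was pressed over 4 of its 5 mm and is out again within 1 mm; the stop key is out; the reaction plate is within 10 mm and each bystander within 20 mm of its start (all of step 2 and value of joint each of start_key, stop_key below 0.001 m and distance of reaction_plate from where it was at the start of the episode below 0.01 m and distance of each of reagent_a, reagent_b, vial_a, vial_b, tube_cap, marker from where it was at the start of the episode below 0.02 m); the robot touches nothing.
It fails at once if the start key is pressed while the lever is not home in the third slot (value of joint start_key above 0.0025 m and not (value of joint gear_select above 0.25 rad and value of joint gear_shift above 0.33 rad)).
It fails at once if the stop key is pressed (value of joint stop_key above 0.002 m).
It fails at once if the lever is gripped or forced (over 35 N of finger force on it) (contact force between the fingers and gear_select above 35 N).
It fails at once if the reaction plate is moved or lifted (distance of reaction_plate from where it was at the start of the episode above 0.015 m).
It fails at once if a bystander is moved, lifted or knocked over (distance of any of reagent_a, reagent_b, vial_a, vial_b, tube_cap, marker from where it was at the start of the episode above 0.03 m or angle between any of reagent_a, reagent_b, vial_a, vial_b's own z axis and vertical above 0.5 rad).
It also fails if it takes over 69 s, if anything falls off the work surface, if the arm or the gripper's body presses on something with over 40 N, if the wrist force passes 120 N, or if a joint passes its speed limit or range.

ROBOT

A 7-joint arm with a two-finger parallel gripper is mounted at the origin on a cart in front of the work surface, level with it; the furniture and walls round the work are solid. World frame = base frame: x ahead of the robot, y to its left, z up, the work surface at z = 0. Lengths are in m, angles in rad, forces in N, time in s.
With the tool pointing down it reaches from about 0.425 to 0.95 m from the base axis. Payload 4.7 kg.
Tool frame: the origin (TCP) lies between the finger pads; the fingertips stand 25 mm ahead of it and the grasp point (between the pads) lies 6 mm ahead of it; z points along the fingers, y is the line along which they close (so a half turn about z gives the same grasp; the last joint's range is limited). The gripper opens to 85 mm and grips with 20 to 120 N. Pads are 22 mm wide; open, the fingers measure 114 mm over their backs; the gripper's body (76 mm by 85 mm) begins 54 mm behind the grasp point. The pads swing forward as they close: fully open they stand 13 mm farther back than shut.
Start: joints at [-1.326, 0.469, -0.049, 1.532, 0.024, 1.141, -0.082], TCP at [0.182, 0.65, 0.256] pointing down, gripper open.
Joint ranges: [-2.59, 2.59], [-0.33, 1.99], [-1.39, 1.29], [0.1, 2.45], [-1.04, 4.18], [0.21, 1.99], [-2.66, 2.66]. Speed limits (rad/s): [2.57, 2.57, 3.14, 3.14, 3.14, 3.14, 3.14].

INTERFACE

Orientations are given as a 3x3 rotation matrix whose columns are the frame's x, y, z axes.
In Python, from rig import * gives the robot as it stands. Calls block until the motion is done:
- movep(position, orientation): joint-space move of the TCP to a pose.
- move_l(position, attitude=None, feed=0.15, until_force=None): straight line of the TCP; attitude=None keeps the orientation; feed is the mean speed in m/s. With until_force (N) it stops when the force on the tool has changed by that much, and returns True; else False.
- move_joints(angles): joint-space move.
- command_gripper(opening, newtons=None): finger opening in m; newtons is the grip in N (None keeps the last); returns when the fingers have stopped.
- sleep(seconds).
- inverse_kinematics(position, orientation): joint angles nearest the present ones, or None.
- sense(): the state.
- camera(name): name is "side" or "top"; returns (picture, depth): 420x560x3 uint8, red, green, blue; 420x560 float32, m along the optical axis (not along the pixel's ray), 0 where there is no reading.
- camera_params(name): a dict with "K" (3x3 intrinsics, pixels), "dist" ([k1, k2, p1, p2, k3] as OpenCV has them; the pictures are not rectified), "position" and "rotation" of the camera in the world. Camera axes: x right, y down, z forward; pixel columns grow to the right and rows downward; lengths in m; the calibration is good to about 2 mm. A picture is of the moment at which its call begins. camera_params takes no time and is no camera call.
A pose or a line that the arm cannot do raises Unreachable and nothing moves.
- finish_job(): hands the job in; it is judged then, once.
The state is a dict: "time_s": time; "joint_pos": joint angles; "qd": joint speeds; "joint_efforts": joint torques, N m; "position": TCP position; "tcp_rot": TCP orientation; "wrist_force": force on the tool from outside, world axes, zero at the start; "ft_torque": the same for the moment, N m; "finger_gap": finger opening in m; "gripper_force": force on a finger pad.
Only numpy, scipy, OpenCV 4.12 (cv2) and the standard library are available. Lean on these libraries where they do the work, as an engineer would, in place of code of your own. Each camera call takes 0.05 s, during which the arm holds its last target. There are 200 camera calls.

## Working session

There is one attempt and no reset: what is moved stays moved. The work goes in short steps, each a Python script; the robot and the scene stay as the last script left them, time stands still between calls to the robot, and variables do not carry over. Pictures are saved under pics/ and viewed, at most 10 in all, crops included, and the job is handed in when it is done.

```bash
mkdir -p pics; python3 - <<'E'
from rig import *
import cv2,numpy as np
for n in("top","side"):
    p,d=camera(n); cv2.imwrite(f"pics/{n}0.png",p[:,:,::-1]); np.savez(f"{n}0.npz",p=p,d=d)
    c=camera_params(n); print(n,c)
s=sense();print(s["time_s"],s["position"],s["tcp_rot"],s["finger_gap"])
E
```

```text
top {'K': array([[458.94932038,   0.        , 277.54843954],
       [  0.        , 458.94932038, 214.52058395],
       [  0.        ,   0.        ,   1.        ]]), 'dist': array([-0.13480945,  0.        ,  0.        ,  0.        ,  0.        ]), 'position': array([ 0.37921578, -0.07912144,  1.10103155]), 'rotation': array([[-0.01422992, -0.98745128,  0.15728153],
       [-0.99982036,  0.01208209, -0.01460369],
       [ 0.01252015, -0.15746109, -0.98744582]])}
side {'K': array([[502.94918454,   0.        , 280.35135003],
       [  0.        , 502.94918454, 199.10471745],
       [  0.        ,   0.        ,   1.        ]]), 'dist': array([0.01629953, 0.        , 0.        , 0.        , 0.        ]), 'position': array([ 0.47988144, -0.86053843,  0.68766076]), 'rotation': array([[ 0.99639471, -0.05736108,  0.06250831],
       [-0.08420988, -0.57915899,  0.8108536 ],
       [-0.01030919, -0.81319405, -0.58190132]])}
0.1 [0.18232041 0.64941235 0.25536506] [[-9.62773305e-01  2.70309771e-01 -4.37498370e-04]
 [ 2.70310122e-01  9.62771827e-01 -1.68724467e-03]
 [-3.48676150e-05 -1.74269436e-03 -9.99998481e-01]] 0.08547636873059081
```

View pics/top0.png

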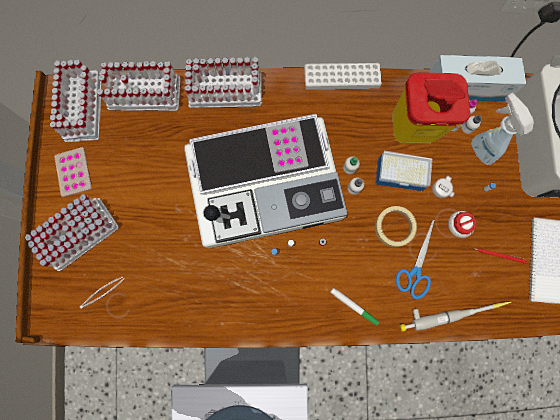

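View pics/side0.png

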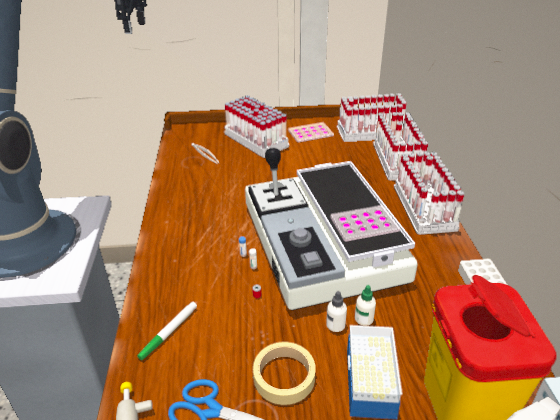

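The top view shows the rocker turned a few degrees, with the knob near (212,213), the gate near (232,215), the start key near (300,199) and the stop key near (327,195). In the side view the knob is at (273,157) and the start key at (299,234). I'll enlarge the gate and pod.

```bash
cat > h.py <<'E'
import cv2,numpy as np
from rig import *
def ray(n,uv):
    c=camera_params(n); q=cv2.undistortPoints(np.array([[uv]],float),c["K"],c["dist"])[0,0]
    return c["position"],c["rotation"]@np.array([q[0],q[1],1.])
def onplane(n,uv,z):
    o,d=ray(n,uv); return o+d*(z-o[2])/d[2]
def tri(a,b):
    o1,d1=ray("top",a);o2,d2=ray("side",b)
    A=np.stack([d1,-d2],1); t=np.linalg.lstsq(A,o2-o1,rcond=None)[0]
    p,q=o1+t[0]*d1,o2+t[1]*d2; return (p+q)/2,np.linalg.norm(p-q)
def proj(n,P):
    c=camera_params(n); R=c["rotation"].T
    return cv2.projectPoints(np.array(P,float).reshape(-1,3),cv2.Rodrigues(R)[0],-R@c["position"],c["K"],c["dist"])[0][:,0]
E
python3 - <<'E'
from h import *
t=np.load("top0.npz")["p"];s=np.load("side0.npz")["p"]
a=cv2.resize(t[165:255,180:360,::-1],None,fx=4.4,fy=4.4,interpolation=cv2.INTER_CUBIC)
cv2.imwrite("pics/c1.png",a)
# start, stop by tri, knob rough
for nm,u,v in(("knob",(212,213),(273,157)),("start",(300,199),(299,234)),("stop",(327,195),(311,258))): print(nm,*tri(u,v))
# housing white + all dark knob
d=np.load("top0.npz")["d"]; print(d[213,212],d[199,300])
E
```

```text
knob [0.53571632 0.04486083 0.14728173] 0.0006899083959570302
start [ 0.57159086 -0.14487383  0.0927356 ] 0.005511307485031508
stop [ 0.5835657  -0.20650873  0.08708008] 0.0008890654359204962
0.94084793 1.0161716
```

View pics/c1.png

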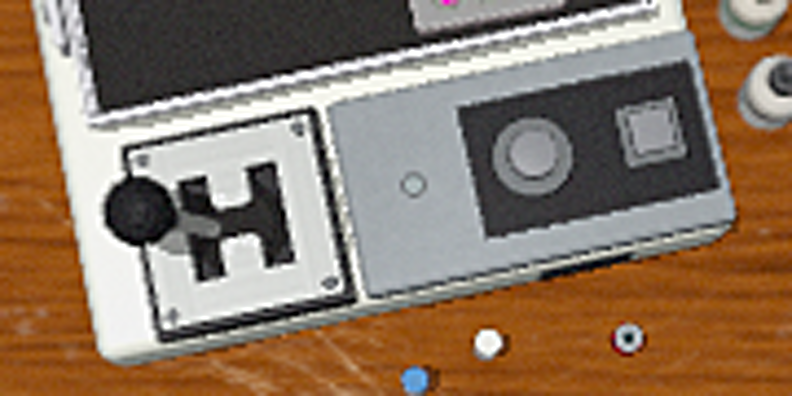

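The crop shows the gate screws at (142,160), (300,128), (331,283) and (173,316), the start key at (534,151) and the stop key at (652,129). The knob is at (140,210), so the lever is over to the left and around neutral.

```bash
python3 - <<'E'
from h import *
f=lambda x,y:((x+.5)/4.4-.5+180,(y+.5)/4.4-.5+165)
sc=[onplane("top",f(*p),.083) for p in((142,160),(300,128),(331,283),(173,316))]
g=np.mean(sc,0); print("gate",g,"sides",[np.linalg.norm(sc[i]-sc[i-1]).round(4) for i in range(4)])
st=onplane("top",f(534,151),.102); sp=onplane("top",f(652,129),.095)
print("start",st,"stop",sp,"dist",np.linalg.norm((st-sp)[:2]))
yv=(sc[0]-sc[1])+(sc[3]-sc[2]); xv=(sc[0]-sc[3])+(sc[1]-sc[2]); kv=st-sp
print("yaws",np.arctan2(-yv[0],yv[1]),np.arctan2(xv[1],xv[0]),np.arctan2(-kv[0],kv[1]),np.arctan2(-(g-st)[0],(g-st)[1]), np.linalg.norm((g-st)[:2]))
# knob: centroid of dark blob in both views
for n,(u,v) in(("top",(212,213)),("side",(273,157))):
    p=np.load(n+"0.npz")["p"]; m=(p.max(2)<45).astype(np.uint8)
    k=cv2.morphologyEx(m,cv2.MORPH_OPEN,np.ones((5,5),np.uint8)); c,l,s,ce=cv2.connectedComponentsWithStats(k); i=l[v,u]; print(n,s[i],ce[i])
print("side gate/start proj",proj("side",[g,st,sp]))
kn=onplane("top",f(140,210),.15);
yaw=np.arctan2(-yv[0],yv[1]);R=np.array([[np.cos(yaw),-np.sin(yaw)],[np.sin(yaw),np.cos(yaw)]])
print("knob rel",R.T@(kn-g)[:2],kn)
E
```

```text
gate [0.54172442 0.00514273 0.083     ] sides [np.float64(0.0824), np.float64(0.0828), np.float64(0.082), np.float64(0.0819)]
start [ 0.57273211 -0.14638469  0.102     ] stop [ 0.58484431 -0.20738597  0.095     ] dist 0.062192138641103525
yaws 0.19334706672581364 0.19507170336554705 0.1960071575042874 0.20184751234055232 0.1546675046270054
top [     0      0    560    420 235021] [279.32890678 209.62580791]
side [266 153  14  15 154] [272.78571429 159.31168831]
side gate/start proj [[277.9521394  192.8239522 ]
 [301.22525359 230.2520458 ]
 [312.15219865 254.86273846]]
knob rel [0.00320075 0.04074068] [0.53703742 0.04573929 0.15      ]
```

```bash
cat >> h.py <<'E'
yaw=.196; cx,sx=np.cos(yaw),np.sin(yaw)
RX=np.array([cx,sx,0]);RY=np.array([-sx,cx,0])
G=np.array([.5417,.0051,.083]); ATT=np.stack([-RX,RY,[0,0,-1.]],1)
def at(x,y,tipz): # rocker-axes offset from gate centre, tip height in world
    p=G+x*RX+y*RY; p[2]=tipz+.025; return p
def rel():
    s=sense(); d=np.array(s["position"])-G; return np.round([d@RX,d@RY,s["position"][2]-.025,s["time_s"]],4),np.round(s["wrist_force"],1)
E
python3 - <<'E'
from h import *
command_gripper(0.0,20)
movep(at(.002,.092,.25),ATT); move_l(at(.002,.092,.133))
print(rel(),sense()["finger_gap"])
r=move_l(at(.002,-.035,.133),feed=.04,until_force=10); print(r,*rel())
for n in("top","side"):
    p,d=camera(n); a=p[150:270,170:370] if n=="top" else p[110:230,200:400]
    cv2.imwrite(f"pics/{n}1.png",cv2.resize(a[:,:,::-1],None,fx=3,fy=3))
E
python3 -c "
import cv2,numpy as np
cv2.imwrite('pics/m1.png',np.vstack([cv2.resize(cv2.imread(f'pics/{n}1.png'),(500,300)) for n in('top','side')]))"
```

```text
(array([2.700e-03, 9.210e-02, 1.337e-01, 4.125e+00]), array([0.1, 0.3, 0. ])) -3.978084314698939e-05
True [ 1.3000e-03 -1.2000e-02  1.3210e-01  6.4417e+00] [-0.   0.7  1.3]
```

View pics/m1.png

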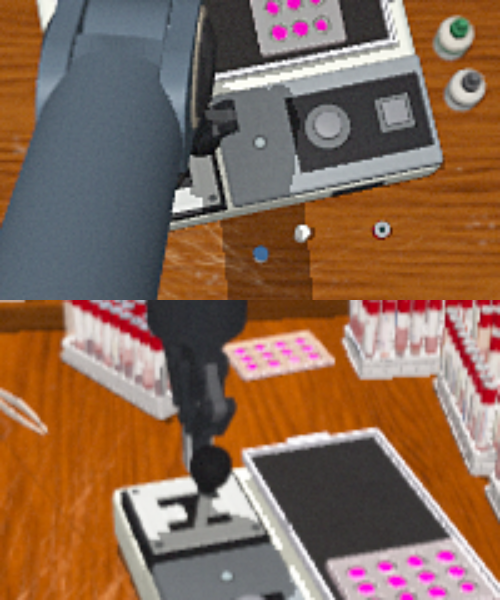

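The knob is now on the right, beside the fingers, at about (210,467) in the montage. The finger stop at y = -12 mm also puts the knob at about -42 mm. Next I go round behind it and push forward.

```bash
python3 - <<'E'
from h import *
move_l(at(.001,.005,.133),feed=.06); move_l(at(-.06,.005,.133)); move_l(at(-.06,-.041,.133)); print(*rel())
r=move_l(at(.035,-.041,.130),feed=.04,until_force=10); print(r,*rel())
move_l(at(-.01,-.041,.130)); move_l(at(-.06,-.041,.25));movep(at(-.06,.2,.25),ATT)
p,d=camera("top"); cv2.imwrite("pics/t2.png",cv2.resize(p[150:270,170:370,::-1],None,fx=4,fy=4,interpolation=cv2.INTER_CUBIC))
p,d=camera("side");cv2.imwrite("pics/s2.png",cv2.resize(p[110:230,200:400,::-1],None,fx=4,fy=4))
print(*rel(),"expected knob px (crop):",(proj("top",[G+.046*RX-.042*RY+[0,0,.059]])-[170,150])*4)
E
```

```text
[-0.0594 -0.0408  0.1329  7.9833] [-0.3 -0.6  0.4]
True [ 0.0201 -0.0406  0.1286  9.8417] [-2.6 -0.7  3. ]
[-0.0596  0.1979  0.2498 12.25  ] [ 0.6 -0.3  0.3] expected knob px (crop): [[304.7546363  143.14863909]]
```

View pics/t2.png

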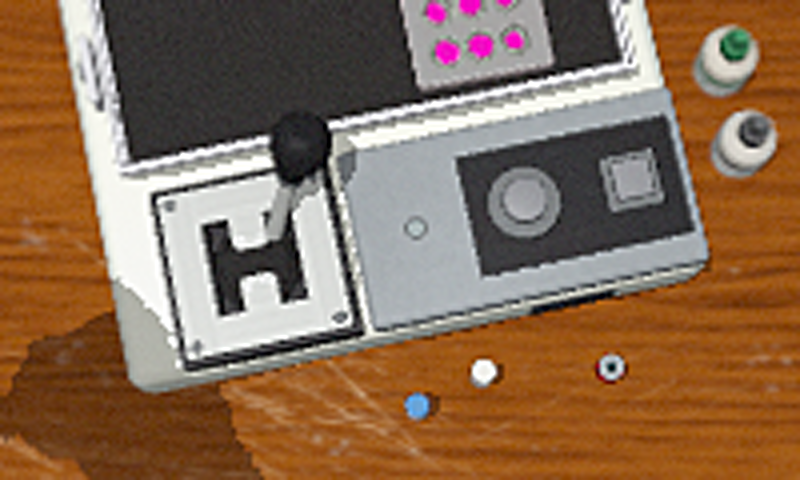

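The knob is at (301,144), less than 1 px from where it should be when home in the third slot. Now I press start.

```bash
python3 - <<'E'
from h import *
S=np.array([.5727,-.1464,0])
P=lambda z:S+[0,0,z+.025]
movep(P(.25),ATT); move_l(P(.112)); print(*rel())
r=move_l(P(.093),feed=.02,until_force=14); print(r,*rel())
sleep(.3); print(*rel())
move_l(P(.112),feed=.05); move_l(P(.25)); movep(at(-.06,.2,.25),ATT)
p,d=camera("top"); cv2.imwrite("pics/t3.png",cv2.resize(p[150:270,170:370,::-1],None,fx=4,fy=4,interpolation=cv2.INTER_CUBIC))
print(*rel())
E
```

```text
[ 1.60000e-03 -1.54900e-01  1.12900e-01  1.46667e+01] [0.7 0.4 0.6]
True [ 9.00000e-04 -1.54600e-01  9.61000e-02  1.54583e+01] [-1.3  0.3  6.4]
[ 9.00000e-04 -1.54700e-01  9.61000e-02  1.57583e+01] [-1.5 -0.2  5.9]
[-0.0594  0.1986  0.25   18.7083] [ 0.8 -0.3 -1.1]
```

View pics/t3.png

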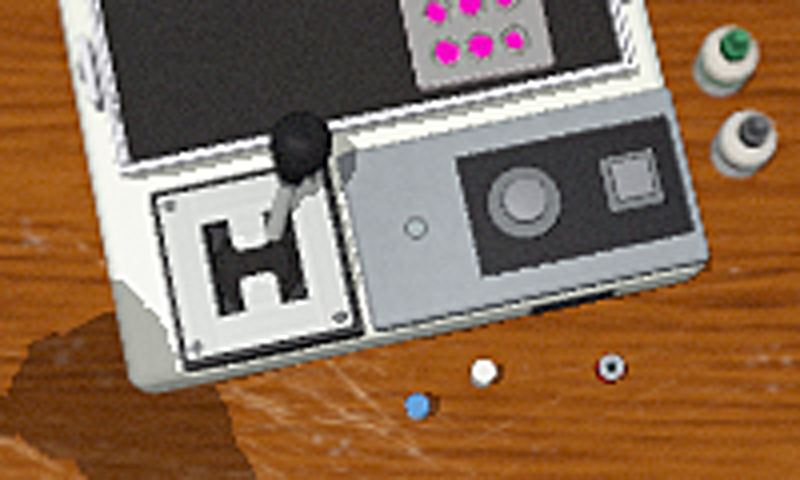

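The lever, vials, cap and reaction plate look unchanged. The fingertip went down to 96 mm and tripped at 14 N, which is the key's bottom stop.

```bash
python3 -c "
from rig import *
print(finish_job())"
```

```text
the job is handed in; nothing more can be done
None
```

I pushed the lever across and home into the third slot, pressed the start key to its stop and let it out, and handed the job in at about 19 s; nothing else looked moved in the last top view, and the judge's verdict was not shown.

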